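Key the tube carousel home on the bench mixer

ROBOT

A 6-joint arm with a two-finger parallel gripper is mounted at the origin on the work surface. World frame = base frame: x ahead of the robot, y to its left, z up, the work surface at z = 0. Lengths are in m, angles in rad, forces in N, time in s.
With the tool pointing down it reaches from about 0.25 to 0.775 m from the base axis. Payload 8.9 kg.
Tool frame: the origin (TCP) lies between the finger pads; the fingertips stand finger_overhang ahead of it and the grasp point (between the pads) lies 5 mm behind it (finger_overhang is the distance from the TCP to the fingertips, in m); z points along the fingers, y is the direction in which the jaws open and shut (so a half turn about z gives the same grasp; the last joint's range is limited). The gripper opens to 85 mm and grips with 20 to 120 N. Pads are 22 mm wide; open, the fingers measure 114 mm over their backs; the gripper's body (76 mm by 85 mm) begins 54 mm behind the grasp point. The pads swing forward as they close: fully open they stand 13 mm farther back than shut.
Start: joints at [0.974, 0.291, -0.153, 1.127, 0, 1.431], TCP at [0.232, 0.471, 0.245] pointing down, gripper open.
Joint ranges: [-2.52, 2.52], [-0.91, 1.74], [-1.3, 1.37], [-1.96, 2.02], [-1.52, 1.47], [-3.14, 3.14]. Speed limits (rad/s): [2.22, 2.22, 2.79, 3.14, 3.14, 3.14].

INTERFACE

Orientations are given as a unit quaternion [w, x, y, z].
In Python, from rig import * gives the robot as it stands. The module is installed in compiled form; this text tells all that it offers.
- The arm moves only by the tool jog_arm, never from a script. Its argument "moves" is a list of rows, each an object of numbers: "ax", "ay", "az": the turn, a rotation vector about the tool's x, y, z in degrees; "tx", "ty", "tz": the shift along the tool's x, y, z in m; "gripper": the finger opening in m, from 0 to 0.0854. In form: [{"ax": .., "ay": .., "az": .., "tx": .., "ty": .., "tz": .., "gripper": ..}, ...]. A call has exactly 5 rows; each row is the pose to reach, as a shift and turn from the pose commanded when the call began, along the tool's axes at that moment; what a row does not reach only later rows make up. A row lasts 1/8 s, in which the tool goes at most 62.5 mm and 10.7 degrees, less where a joint would pass 70% of its speed; a pose out of reach is approached as far as the arm can. A call with a gripper value outside its range is refused whole. The fingers move at their own pace and stop on an object; "force" is the grip in N (left out, the last holds). Time passes only in rows, so rows that repeat a pose let the fingers close, or fill a call up. It gives the time, the measured TCP pose, the force and the opening at its end, in the units of the state.
- get_obs(): the state, without advancing time (a new reading comes with each control period).
- grab_frame(name): name is "scene" or "side" or "wrist"; returns the picture (384x512x3 uint8, red, green, blue); there is no depth.
- camera_params(name): a dict with "fx", "fy", "cx", "cy" (pixels), "cam_to_world" (4x4, takes a point from camera to world coordinates). Camera axes: x right, y down, z forward; pixel columns grow to the right and rows downward; lengths in m; the calibration is good to about 2 mm. A picture is of the moment at which its call begins: read the wrist's pose just before it. camera_params takes no time and is no camera call; for the wrist camera it gives the pose at the moment of the call.
- job_done(): hands the job in, once; it reports no verdict.
Trained networks look in the newest picture that a camera, given by its name, has taken for a name from the list of things; names that differ only in an ending like _2 or _b are one class to them, and where a whole thing is asked for, a point or a joint stands for the part that bears it (a point fixed in the world has none). Each returns a list of dicts, best first, with "p" (0 to 1); they miss things now and then, are a little off and sometimes report something else, mostly with a low value. They report only what shows in the picture. A call takes as long as a camera call.
- search_frame(query, camera): "box" ([left, top, right, bottom] in pixels, round what is visible of it).
- tip_of(query, camera): "pixel" ([column, row] in pixels: a listed point, or the origin of a listed thing).
The state is a dict: "time_s": time; "joint_pos": joint angles; "qd": joint speeds; "joint_torque": joint torques, N m; "tcp_pos": TCP position; "tool_rot": TCP orientation; "force": force on the tool from outside, world axes, zero at the start; "moment": the same for the moment, N m; "grip_width": finger opening in m.
Only numpy, scipy, OpenCV 4.12 (cv2) and the standard library are available. Lean on these libraries where they do the work, as an engineer would, in place of code of your own. Each camera call takes 0.05 s, during which the arm holds its last target.

TASK

The light blue tube carousel on the bench mixer is sitting high because its rim notch is not over the mixer's orange key. With a fingertip, push it round until the notch meets the key, then gently press it down until it is fully seated. Do not lift the carousel, leave the tube rack, tip box and jar where they stand, and finish clear of everything.

Things in the scene. Friction and masses are not known exactly. Their poses are not given: they have to be found in the camera images.
- mixer: Fixed tube mixer: pale grey housing 230 x 210 x 60 mm (x, y, z of its own frame). Origin at the centre of its underside, on the bench; z up; the display and knob are on its -x face. On top a round grey bed, radius 98 mm, its top 66 mm above the bench, centred on the origin. The spindle is the vertical line through the origin.
- key (a point): Centre of the notch-holding part of the orange key, on the key's top, 72 mm from the spindle along the mixer's +x and 78 mm above the bench. The key is a fixed upright block on the bed: 10 mm wide, 12 mm high, reaching from 67 to 95 mm out from the spindle, so part of it always shows outside the carousel.
- notch (a point): Middle of the carousel's rim notch, 72 mm from the spindle, level with the top face of the disc (89.5 mm above the bench at the start, 80.5 mm when seated). The notch is an open slot in the rim, 18 mm wide, from 61 mm out to the rim at 78 mm; a yellow stripe on the disc leads from the hub to it and yellow edges flank it. It turns with the carousel. It must come directly over key (4 mm play to either side).
- hub_top (a point): Centre of the flat top of the carousel's white hub, on the spindle. The hub is a cylinder 36 mm in diameter and 30 mm tall above the disc's top face; its top is 119.5 mm above the bench at the start, 110.5 mm when seated. The place to press. The carousel is a light blue disc 156 mm in diameter and 10 mm thick, 0.18 to 0.35 kg, its dark tube wells only marks.
- post0 (a point): Centre of the top of a white finger post on the carousel: upright cylinder 14 mm in diameter, 25 mm tall above the disc's top face, its axis 54 mm from the spindle, 60 degrees anticlockwise (seen from above) from the notch. Pushing a post sideways turns the carousel; push along the circle with a face of the finger square to the motion, since a slanting face can jam against the post.
- post1 (a point): The same for the second post, 180 degrees from the notch.
- post2 (a point): The same for the third post, 300 degrees anticlockwise from the notch.
- spindle (a joint): Turn of the carousel about the spindle, rad, growing anticlockwise seen from above; 0 (or a full turn, 6.283) when the notch is over the key. It starts somewhere from 0.8 to 5.5, turns freely either way past 0 or 6.283 (stops only at -7 and 7), needs about 0.07 N m (1.3 N at a post) and stays where it is left.
- carousel (a joint): How far the carousel is pressed down on the spindle, m: 0 at the start, 0.009 fully seated at its stop; negative when lifted. A snug fit: it takes 5 to 8 N to press down and stays where it is left. Unless the notch is over the key the rim strikes the key after 1.5 mm and cannot be forced beyond about 4 mm. The seat is a firm stop; no more than 20 N is ever needed, and over 45 N from the fingers would do harm.
- rack: Loose blue tube rack with two capped tubes fixed in it, 80 x 110 mm, 93 mm tall over the caps; beside the mixer, to be left alone. Origin at the centre of its underside.
- tip_box: Loose dark blue pipette tip box with an orange top, 85 x 115 mm, 54 mm tall; beside the mixer, to be left alone. Origin at the centre of its underside.
- jar: Loose small white jar with a green cap, 44 mm in diameter, 70 mm tall; beyond the mixer, to be left alone. Origin at the centre of its underside.

How it is judged:
At the end, for the whole second after the job is handed in: The carousel is pressed down at least 7.5 of its 9 mm, its notch within 6 mm of the key seen from above, and it is not turning (value of joint carousel above 0.0075 m and horizontal distance between notch and key below 0.006 m and velocity of joint spindle between -0.05 and 0.05 rad/s); the robot touches nothing.
It fails at once if the carousel is lifted more than 5 mm above its starting height (value of joint carousel below -0.005 m).
It fails at once if the fingers press or squeeze the carousel with more than 45 N (contact force between the fingers and carousel above 45 N).
It fails at once if the tube rack is moved more than 15 mm or tipped (distance of rack from where it was at the start of the episode above 0.015 m or angle between rack's own z axis and vertical above 0.3 rad).
It fails at once if the tip box is moved more than 15 mm or tipped (distance of tip_box from where it was at the start of the episode above 0.015 m or angle between tip_box's own z axis and vertical above 0.3 rad).
It fails at once if the jar is moved more than 15 mm or tipped (distance of jar from where it was at the start of the episode above 0.015 m or angle between jar's own z axis and vertical above 0.3 rad).
It also fails if it takes over 53 s, if anything falls off the work surface, if the arm or the gripper's body presses on something with over 40 N, if the wrist force passes 120 N, or if a joint passes its speed limit or range.

## Working session

There is one attempt and no reset: what is moved stays moved. The work goes in short steps, Python scripts to look and compute and a tool call to move; the robot and the scene stay as the last step left them, time stands still between calls to the robot, and variables do not carry over. Pictures are saved under pics/ and viewed, and the job is handed in when it is done.

Besides the shell and the picture viewer there is one more tool, called after ">>>" as a command line: name --argument value ..., lists and objects as JSON in quotes. jog_arm: Moves the arm, as the interface text tells. Its arguments: {"type":"object","properties":{"moves":{"type":"array"},"force":{"type":"number"}},"required":["moves"]}

```bash
mkdir -p pics; ls; cat > h.py <<'E'
from rig import *
import numpy as np, cv2
def shot(cam,name):
    im=grab_frame(cam); cv2.imwrite('pics/'+name+'.png',im[:,:,::-1]); return im
def ray(cam,px,z):
    c=camera_params(cam); T=np.array(c['cam_to_world'])
    d=T[:3,:3]@np.array([(px[0]-c['cx'])/c['fx'],(px[1]-c['cy'])/c['fy'],1]); o=T[:3,3]
    return o+d*(z-o[2])/d[2]
def proj(cam,P):
    c=camera_params(cam); T=np.array(c['cam_to_world'])
    q=T[:3,:3].T@(np.array(P)-T[:3,3]); return [c['cx']+c['fx']*q[0]/q[2],c['cy']+c['fy']*q[1]/q[2]]
E
python3 - <<'E'
from h import *
np.set_printoptions(precision=4,suppress=True)
o=get_obs(); print({k:np.round(v,4) for k,v in o.items()})
for cam in ['scene','side']:
    shot(cam,cam+'0')
    for q,z in [('hub_top',.1195),('key',.078),('notch',.0895),('post0',.1145),('post1',.1145),('post2',.1145),('mixer',0),('rack',0),('tip_box',0),('jar',0)]:
        for r in tip_of(q,cam)[:2]: print(cam,q,round(r['p'],2),np.round(r['pixel'],1),ray(cam,r['pixel'],z))
E
```

```text
pics
{'time_s': np.float64(0.0), 'joint_pos': array([ 0.9737,  0.2912, -0.1541,  1.1267, -0.    ,  1.4315]), 'qd': array([ 0.0014, -0.0002,  0.001 , -0.0009, -0.0008,  0.0012]), 'joint_torque': array([  0.0006, -53.7137,  33.1371,   0.0159,   0.    ,  -0.    ]), 'tcp_pos': array([0.2318, 0.4706, 0.2448]), 'tool_rot': array([-0.0002,  0.2269,  0.9739, -0.0006]), 'force': array([ 0.8854,  0.0868, -0.6104]), 'moment': array([ 0.0314, -0.028 ,  0.0188]), 'grip_width': np.float64(0.0857)}
scene hub_top 0.68 [170.7 237.1] [ 0.4946 -0.1348  0.1195]
scene hub_top 0.48 [202.4 268.6] [ 0.5843 -0.1668  0.1195]
scene key 0.68 [201.6 269.2] [ 0.568  -0.1523  0.078 ]
scene key 0.16 [152.8 272. ] [ 0.4857 -0.1968  0.078 ]
scene notch 0.6 [151.6 274.9] [ 0.4931 -0.2063  0.0895]
scene post0 0.73 [196.3 219.8] [ 0.5158 -0.0765  0.1145]
scene post0 0.58 [184.1 262. ] [ 0.5449 -0.1674  0.1145]
scene post1 0.73 [196.3 219.8] [ 0.5158 -0.0765  0.1145]
scene post1 0.58 [184.1 262. ] [ 0.5449 -0.1674  0.1145]
scene post2 0.73 [196.3 219.8] [ 0.5158 -0.0765  0.1145]
scene post2 0.58 [184.1 262. ] [ 0.5449 -0
[... 318 characters left out ...]
252.2] [ 0.5683 -0.1605  0.078 ]
side notch 0.89 [216.7 263.3] [ 0.4961 -0.2013  0.0895]
side post0 0.86 [233.1 242.5] [ 0.5349 -0.164   0.1145]
side post0 0.83 [222.1 221.5] [ 0.5125 -0.0905  0.1145]
side post1 0.86 [233.1 242.5] [ 0.5349 -0.164   0.1145]
side post1 0.83 [222.1 221.5] [ 0.5125 -0.0905  0.1145]
side post2 0.86 [233.1 242.5] [ 0.5349 -0.164   0.1145]
side post2 0.83 [222.1 221.5] [ 0.5125 -0.0905  0.1145]
side rack 0.92 [250.4 218.6] [0.5897 0.0467 0.    ]
side tip_box 0.94 [181.  333.6] [ 0.4135 -0.3153  0.    ]
side tip_box 0.62 [195.4 240.8] [ 0.4411 -0.0296  0.    ]
side jar 0.82 [287.3 272.6] [ 0.6632 -0.1585  0.    ]
side jar 0.36 [233.1 243.3] [ 0.5379 -0.0465  0.    ]
```

```bash
python3 - <<'E'
import cv2
a=cv2.imread('pics/scene0.png')[170:370,60:310];b=cv2.imread('pics/side0.png')[170:370,130:380]
cv2.imwrite('pics/c0.png',cv2.resize(cv2.vconcat([a,b])[:, :],(750,1200))[:600])
cv2.imwrite('pics/c1.png',cv2.resize(b,(750,600)))
E
```

```text
(no output)
```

View pics/c0.png

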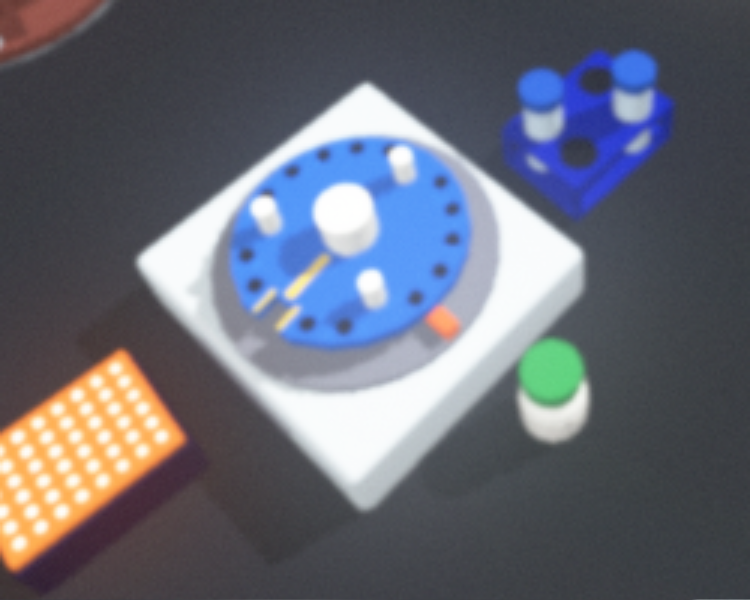

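View pics/c1.png

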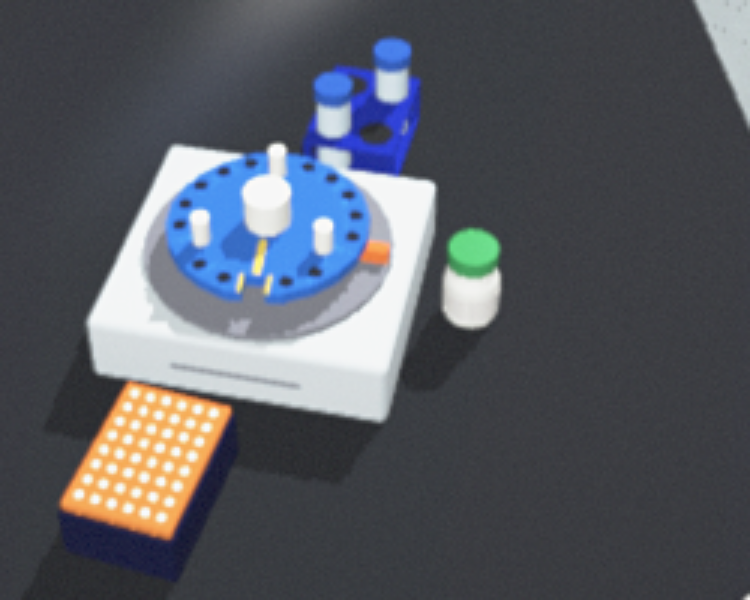

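View pics/scene0.png

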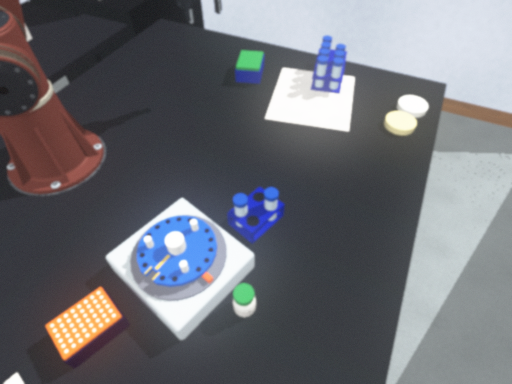

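```bash
python3 - <<'E'
from h import *
from scipy.spatial.transform import Rotation as R
np.set_printoptions(precision=4,suppress=True)
o=get_obs();q=np.array(o['tool_rot']);Rt=R.from_quat(np.r_[q[1:],q[0]]).as_matrix()
c=camera_params('wrist');T=np.array(c['cam_to_world'])
print(Rt); print(c['fx'],c['fy'],c['cx'],c['cy']); print('cam in tool',Rt.T@(T[:3,3]-o['tcp_pos']),'\n',Rt.T@T[:3,:3])
def tri(px):
    A=[];b=[]
    for cam,p in px.items():
        c=camera_params(cam);T=np.array(c['cam_to_world']);d=T[:3,:3]@np.array([(p[0]-c['cx'])/c['fx'],(p[1]-c['cy'])/c['fy'],1]);d/=np.linalg.norm(d)
        P=np.eye(3)-np.outer(d,d);A.append(P);b.append(P@T[:3,3])
    return np.linalg.solve(sum(A),sum(b))
print('hub',tri({'scene':(175.3,237.7),'side':(219.5,233)}))
for n,z,p in [('hub',.1195,(175.3,237.7)),('p1',.1145,(194,220.7)),('p2',.1145,(148,238.3)),('p0',.1145,(183.7,262.7)),('notch',.0895,(151.7,273.3))]: print(n,ray('scene',p,z))
print(Rt.T@(np.array([.50,-.135,.30])-o['tcp_pos']))
E
```

```text
[[-0.897  0.442 -0.   ]
 [ 0.442  0.897  0.   ]
 [ 0.     0.    -1.   ]]
287.85267001600766 287.85267001600766 259.0200272952563 191.29231816349994
cam in tool [ 0.078  -0.0012 -0.1303] 
 [[-0.0006 -0.9513 -0.3082]
 [ 1.     -0.0005 -0.0002]
 [ 0.0001 -0.3082  0.9513]]
hub [ 0.5044 -0.133   0.1186]
hub [ 0.5034 -0.1323  0.1195]
p1 [ 0.5128 -0.0804  0.1145]
p2 [ 0.4535 -0.1534  0.1145]
p0 [ 0.545  -0.169   0.1145]
notch [ 0.4913 -0.2035  0.0895]
[-0.5082 -0.4251 -0.0547]
```

>>> jog_arm --moves '[{"tx": -0.05, "ty": -0.042, "tz": -0.03}, {"tx": -0.1, "ty": -0.084, "tz": -0.05}, {"tx": -0.15, "ty": -0.125, "tz": -0.055}, {"tx": -0.19, "ty": -0.16, "tz": -0.055}, {"tx": -0.23, "ty": -0.195, "tz": -0.055}]'

```text
invalid input at $.moves[0]: expected keys ax, ay, az, tx, ty, tz, gripper
```

>>> jog_arm --moves '[{"tx": -0.047, "ty": -0.039, "gripper": 0.03}, {"tx": -0.094, "ty": -0.078, "gripper": 0.03}, {"tx": -0.14, "ty": -0.117, "gripper": 0.03}, {"tx": -0.19, "ty": -0.155, "gripper": 0.03}, {"tx": -0.23, "ty": -0.19, "gripper": 0.03}]'

```text
invalid input at $.moves[0]: expected keys ax, ay, az, tx, ty, tz, gripper
```

>>> jog_arm --moves '[{"tx": -0.024, "ty": -0.02, "gripper": 0.03}, {"tx": -0.048, "ty": -0.04, "gripper": 0.03}, {"tx": -0.048, "ty": -0.04, "gripper": 0.03}, {"tx": -0.048, "ty": -0.04, "gripper": 0.03}, {"tx": -0.048, "ty": -0.04, "gripper": 0.03}]'

```text
invalid input at $.moves[0]: expected keys ax, ay, az, tx, ty, tz, gripper
```

```bash
python3 - <<'E'
from h import *
np.set_printoptions(precision=4,suppress=True)
o=get_obs(); print(o['time_s'],o['tcp_pos'],o['tool_rot'],o['grip_width'],o['joint_pos'],o['force'])
cam='wrist'
shot(cam,cam+'1')
for q,z in [('hub_top',.1195),('key',.078),('notch',.0895),('post0',.1145)]:
    for r in tip_of(q,cam)[:3]: print(cam,q,round(r['p'],2),np.round(r['pixel'],1),ray(cam,r['pixel'],z))
E
```

```text
1.1 [0.232  0.471  0.2453] [-0.      0.2269  0.9739  0.    ] 0.08533844853052908 [ 0.9737  0.2907 -0.1534  1.1267  0.      1.4315] [-0.8181  0.1457 -0.3485]
```

View pics/wrist1.png

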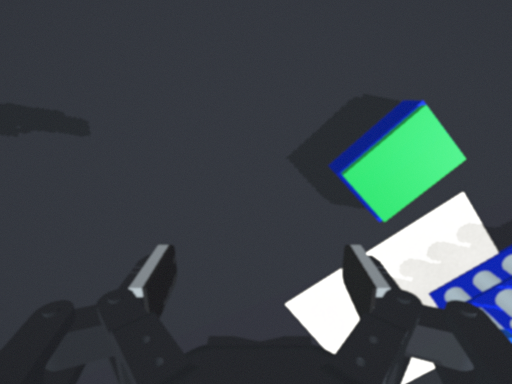

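>>> jog_arm --moves '[{"ax": 0, "ay": 0, "az": 0, "tx": -0.04, "ty": -0.035, "tz": -0.03, "gripper": 0.03}, {"ax": 0, "ay": 0, "az": 0, "tx": -0.085, "ty": -0.071, "tz": -0.05, "gripper": 0.03}, {"ax": 0, "ay": 0, "az": 0, "tx": -0.13, "ty": -0.109, "tz": -0.055, "gripper": 0.03}, {"ax": 0, "ay": 0, "az": 0, "tx": -0.175, "ty": -0.147, "tz": -0.055, "gripper": 0.03}, {"ax": 0, "ay": 0, "az": 0, "tx": -0.22, "ty": -0.185, "tz": -0.055, "gripper": 0.03}]'

```text
time_s: 1.98
tcp_pos: [0.3482, 0.2061, 0.3006]
tool_rot: [0.001, 0.227, 0.974, 0.0]
force: [0.9, 0.2, 1.0]
grip_width: 0.0299
```

>>> jog_arm --moves '[{"ax": 0, "ay": 0, "az": 0, "tx": -0.047, "ty": -0.039, "tz": 0, "gripper": 0.03}, {"ax": 0, "ay": 0, "az": 0, "tx": -0.094, "ty": -0.078, "tz": 0, "gripper": 0.03}, {"ax": 0, "ay": 0, "az": 0, "tx": -0.14, "ty": -0.117, "tz": 0, "gripper": 0.03}, {"ax": 0, "ay": 0, "az": 0, "tx": -0.185, "ty": -0.155, "tz": 0, "gripper": 0.03}, {"ax": 0, "ay": 0, "az": 0, "tx": -0.23, "ty": -0.193, "tz": 0, "gripper": 0.03}]'

```text
time_s: 2.6
tcp_pos: [0.4692, -0.0691, 0.3005]
tool_rot: [0.0, 0.227, 0.974, 0.0]
force: [1.8, 0.1, -0.1]
grip_width: 0.03
```

>>> jog_arm --moves '[{"ax": 0, "ay": 0, "az": 0, "tx": -0.03, "ty": -0.025, "tz": 0, "gripper": 0.03}, {"ax": 0, "ay": 0, "az": 0, "tx": -0.058, "ty": -0.047, "tz": 0, "gripper": 0.03}, {"ax": 0, "ay": 0, "az": 0, "tx": -0.058, "ty": -0.047, "tz": 0, "gripper": 0.03}, {"ax": 0, "ay": 0, "az": 0, "tx": -0.058, "ty": -0.047, "tz": 0, "gripper": 0.03}, {"ax": 0, "ay": 0, "az": 0, "tx": -0.058, "ty": -0.047, "tz": 0, "gripper": 0.03}]'

```text
time_s: 3.22
tcp_pos: [0.4995, -0.1338, 0.3005]
tool_rot: [-0.0, 0.226, 0.974, 0.0]
force: [0.4, 0.2, 0.3]
grip_width: 0.0296
```

```bash
python3 - <<'E'
from h import *
np.set_printoptions(precision=4,suppress=True)
o=get_obs(); print(o['time_s'],o['tcp_pos'],o['tool_rot'],o['grip_width'],o['joint_pos'],o['force'])
cam='wrist'
shot(cam,cam+'2')
for q,z in [('hub_top',.1195),('key',.078),('notch',.0895),('post0',.1145)]:
    for r in tip_of(q,cam)[:3]: print(cam,q,round(r['p'],2),np.round(r['pixel'],1),ray(cam,r['pixel'],z))
E
```

```text
3.225 [ 0.4995 -0.1338  0.3005] [-0.      0.2264  0.974   0.0001] 0.0296284916630618 [-0.4033  0.2515 -0.0614  1.2579  0.0001  0.0535] [0.4258 0.2143 0.2764]
wrist hub_top 0.76 [257.6 175.4] [ 0.5022 -0.1384  0.1195]
wrist key 0.94 [269.1 219.5] [ 0.5732 -0.1567  0.078 ]
wrist notch 0.7 [204.2 185.5] [ 0.4918 -0.2073  0.0895]
wrist post0 0.84 [248.5 218.4] [ 0.5462 -0.1725  0.1145]
wrist post0 0.83 [223.1 140.6] [ 0.4517 -0.1558  0.1145]
wrist post0 0.59 [305.  160.4] [ 0.5114 -0.0842  0.1145]
```

View pics/wrist2.png

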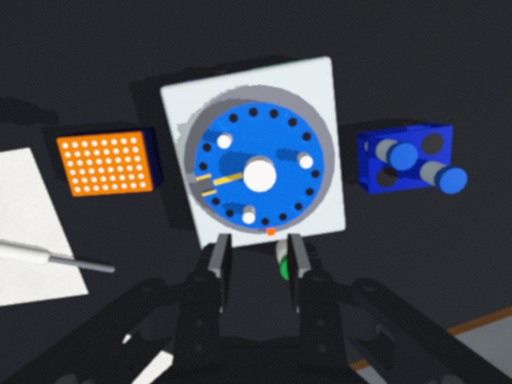

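```bash
python3 - <<'E'
import rig
print([n for n in dir(rig) if not n.startswith('__')], getattr(rig,'finger_overhang',None))
from h import *
np.set_printoptions(precision=4,suppress=True)
C=np.array([ray('wrist',p,.06) for p in [(162,90),(331,57),(345,229),(203,247)]]); print(C, C.mean(0))
for i in range(4): d=C[(i+1)%4]-C[i]; print(np.linalg.norm(d),np.degrees(np.arctan2(d[1],d[0])))
C=np.array([ray('scene',(60+a/3,170+b/3),.06) for a,b in [(365,83),(138,262),(365,485),(583,250)]]); print(C,C.mean(0))
for i in range(4): d=C[(i+1)%4]-C[i]; print(np.linalg.norm(d),np.degrees(np.arctan2(d[1],d[0])))
# segment orange key in wrist image
im=cv2.imread('pics/wrist2.png')
cv2.imwrite('pics/w2c.png',cv2.resize(im[40:260,150:360],None,fx=2.7,fy=2.7,interpolation=cv2.INTER_CUBIC))
E
```

```text
['Unreachable', 'camera_params', 'finger_overhang', 'get_obs', 'grab_frame', 'job_done', 'search_frame', 'tip_of'] 0.014
[[ 0.3689 -0.2027  0.06  ]
 [ 0.4255 -0.0048  0.06  ]
 [ 0.6411 -0.0698  0.06  ]
 [ 0.5773 -0.2641  0.06  ]] [ 0.5032 -0.1353  0.06  ]
0.20589282546702767 74.02397397940541
0.2251863832421638 -16.78317753595984
0.20455902482318866 -108.19847160636901
0.2172379210572578 163.57968095694167
[[ 0.4256 -0.0075  0.06  ]
 [ 0.3704 -0.2043  0.06  ]
 [ 0.5913 -0.2647  0.06  ]
 [ 0.6414 -0.069   0.06  ]] [ 0.5072 -0.1364  0.06  ]
0.20443645497506435 -105.66179491782603
0.22901967465817558 -15.28173162986169
0.20198345906991894 75.64685320690114
0.2244038593136979 164.08632147005312
```

View pics/w2c.png

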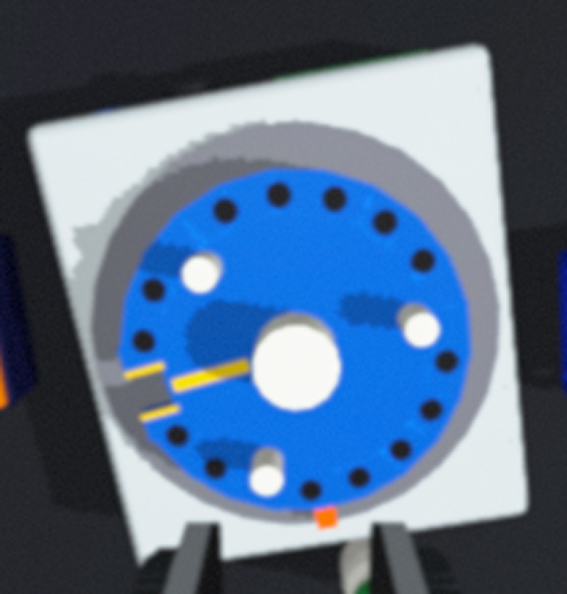

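>>> jog_arm --moves '[{"ax": 0, "ay": 0, "az": 5, "tx": -0.02, "ty": -0.005, "tz": 0.03, "gripper": 0.032}, {"ax": 0, "ay": 0, "az": 10, "tx": -0.04, "ty": -0.009, "tz": 0.07, "gripper": 0.032}, {"ax": 0, "ay": 0, "az": 13, "tx": -0.057, "ty": -0.013, "tz": 0.11, "gripper": 0.032}, {"ax": 0, "ay": 0, "az": 13, "tx": -0.057, "ty": -0.013, "tz": 0.14, "gripper": 0.032}, {"ax": 0, "ay": 0, "az": 13, "tx": -0.057, "ty": -0.013, "tz": 0.14, "gripper": 0.032}]'

```text
time_s: 4.1
tcp_pos: [0.5437, -0.1709, 0.1583]
tool_rot: [-0.002, 0.336, 0.942, 0.0]
force: [-0.3, -0.5, 0.7]
grip_width: 0.0321
```

```bash
python3 - <<'E'
from h import *
np.set_printoptions(precision=4,suppress=True)
o=get_obs(); print(o['time_s'],o['tcp_pos'],o['tool_rot'],o['grip_width'],o['joint_pos'],o['force'])
cam='wrist'
im=shot(cam,cam+'3')
for q,z in [('hub_top',.1195),('post0',.1145)]:
    for r in tip_of(q,cam)[:3]: print(cam,q,round(r['p'],2),np.round(r['pixel'],1),ray(cam,r['pixel'],z))
E
```

```text
4.1 [ 0.5437 -0.1709  0.1583] [-0.0023  0.3356  0.942   0.0002] 0.032093565824830965 [-0.4327  0.4394 -0.1699  0.9661  0.      0.2518] [-0.2717 -0.4536  0.7215]
wrist hub_top 0.8 [264. 141.] [ 0.5054 -0.1363  0.1195]
wrist post0 0.93 [180.2  91.9] [ 0.4535 -0.1569  0.1145]
wrist post0 0.92 [261.7 225.3] [ 0.5496 -0.1737  0.1145]
wrist post0 0.66 [346.9  93.9] [ 0.5159 -0.0822  0.1145]
```

View pics/wrist3.png

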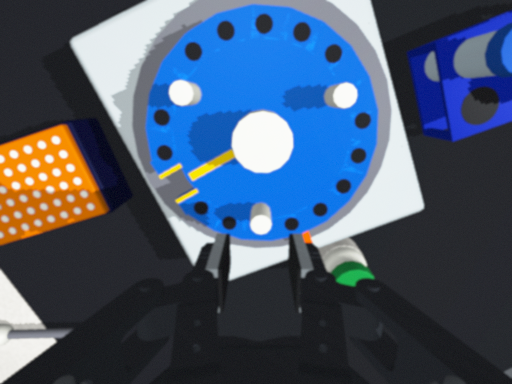

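>>> jog_arm --moves '[{"ax": 0, "ay": 0, "az": 0, "tx": -0.002, "ty": 0.0015, "tz": 0.012, "gripper": 0.032}, {"ax": 0, "ay": 0, "az": 0, "tx": -0.002, "ty": 0.0015, "tz": 0.024, "gripper": 0.032}, {"ax": 0, "ay": 0, "az": 0, "tx": -0.002, "ty": 0.0015, "tz": 0.036, "gripper": 0.032}, {"ax": 0, "ay": 0, "az": 0, "tx": -0.002, "ty": 0.0015, "tz": 0.048, "gripper": 0.032}, {"ax": 0, "ay": 0, "az": 0, "tx": -0.002, "ty": 0.0015, "tz": 0.048, "gripper": 0.032}]'

```text
time_s: 4.88
tcp_pos: [0.5469, -0.1714, 0.111]
tool_rot: [-0.001, 0.336, 0.942, 0.0]
force: [-0.6, -0.4, 0.2]
grip_width: 0.0322
```

```bash
python3 - <<'E'
from h import *
np.set_printoptions(precision=4,suppress=True)
o=get_obs(); print(o['time_s'],o['tcp_pos'],o['tool_rot'],o['grip_width'],o['joint_pos'],o['force'])
im=shot('wrist','wrist4');b=shot('side','side4')
cv2.imwrite('pics/j4.png',cv2.hconcat([cv2.resize(im[100:400,130:390],(390,450)),cv2.resize(b[190:290,170:260],(405,450),interpolation=cv2.INTER_CUBIC)])[:,:,::-1])
E
```

```text
4.875 [ 0.5469 -0.1714  0.111 ] [-0.0011  0.3357  0.942   0.0001] 0.03222144967346866 [-0.4312  0.4884 -0.2269  0.8577 -0.      0.2535] [-0.5682 -0.4097  0.2445]
```

View pics/j4.png

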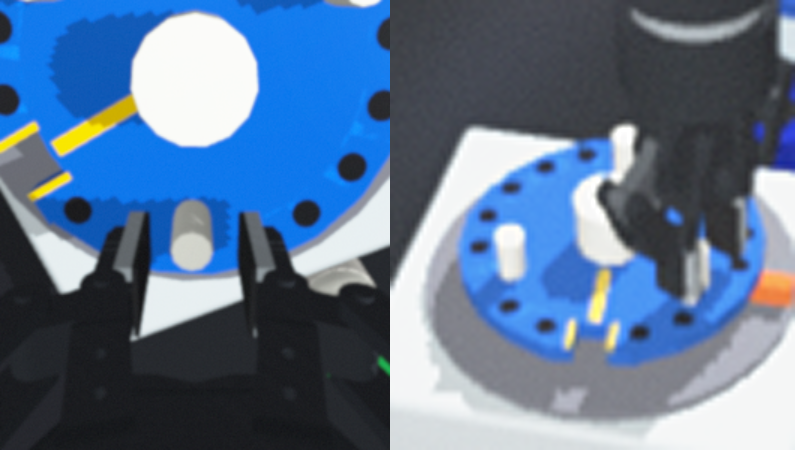

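>>> jog_arm --moves '[{"ax": 0, "ay": 0, "az": 0, "tx": 0, "ty": 0, "tz": 0, "gripper": 0.018}, {"ax": 0, "ay": 0, "az": 0, "tx": 0, "ty": 0, "tz": 0, "gripper": 0.018}, {"ax": 0, "ay": 0, "az": -4, "tx": 0.0001, "ty": 0.0038, "tz": 0, "gripper": 0.018}, {"ax": 0, "ay": 0, "az": -9, "tx": 0.0007, "ty": 0.0086, "tz": 0, "gripper": 0.018}, {"ax": 0, "ay": 0, "az": -15, "tx": 0.0019, "ty": 0.0142, "tz": 0, "gripper": 0.018}]'

```text
time_s: 5.6
tcp_pos: [0.5554, -0.1598, 0.1126]
tool_rot: [0.0, 0.208, 0.978, -0.0]
force: [-0.8, -2.4, -0.6]
grip_width: 0.018
```

>>> jog_arm --moves '[{"ax": 0, "ay": 0, "az": -6, "tx": 0.0003, "ty": 0.0057, "tz": 0, "gripper": 0.018}, {"ax": 0, "ay": 0, "az": -12, "tx": 0.0012, "ty": 0.0114, "tz": 0, "gripper": 0.018}, {"ax": 0, "ay": 0, "az": -18, "tx": 0.0027, "ty": 0.017, "tz": 0, "gripper": 0.018}, {"ax": 0, "ay": 0, "az": -24, "tx": 0.0047, "ty": 0.0224, "tz": 0, "gripper": 0.018}, {"ax": 0, "ay": 0, "az": -30, "tx": 0.0074, "ty": 0.0275, "tz": 0, "gripper": 0.018}]'

```text
time_s: 6.22
tcp_pos: [0.5603, -0.1318, 0.1127]
tool_rot: [0.001, -0.052, 0.999, -0.0]
force: [0.9, -0.6, -0.4]
grip_width: 0.0181
```

```bash
python3 - <<'E'
from h import *
np.set_printoptions(precision=4,suppress=True)
o=get_obs(); print(o['time_s'],o['tcp_pos'],o['tool_rot'],o['grip_width'],o['joint_pos'],o['force'])
d=o['tcp_pos'][:2]-np.array([.5045,-.1365]);print(np.linalg.norm(d),np.degrees(np.arctan2(d[1],d[0])))
im=shot('wrist','wrist5');b=shot('side','side5')
cv2.imwrite('pics/j5.png',cv2.hconcat([cv2.resize(im[100:400,130:390],(390,450)),cv2.resize(b[190:290,170:260],(405,450),interpolation=cv2.INTER_CUBIC)])[:,:,::-1])
E
```

```text
6.225 [ 0.5603 -0.1318  0.1127] [ 0.0005 -0.0519  0.9986 -0.0005] 0.018054855241932725 [-0.3577  0.4881 -0.2222  0.8591 -0.0005 -0.4616] [ 0.9147 -0.6381 -0.4103]
0.0560103079743532 4.860719584885109
```

View pics/j5.png

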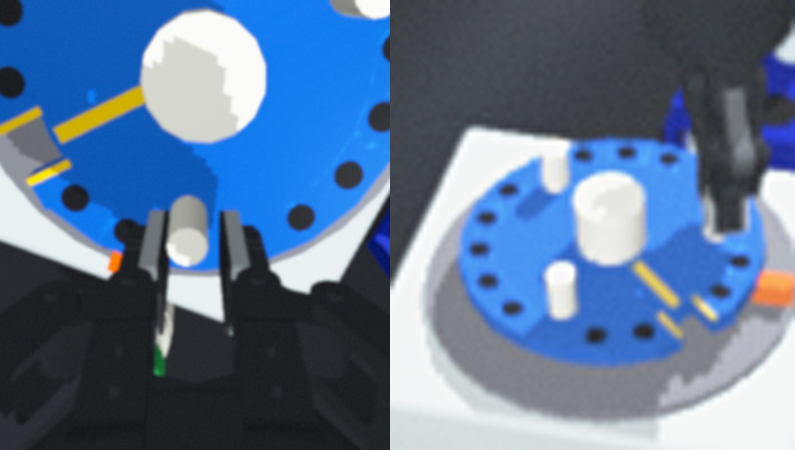

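>>> jog_arm --moves '[{"ax": 0, "ay": 0, "az": -7, "tx": 0.0004, "ty": 0.0067, "tz": 0, "gripper": 0.018}, {"ax": 0, "ay": 0, "az": -14, "tx": 0.0016, "ty": 0.0133, "tz": 0, "gripper": 0.018}, {"ax": 0, "ay": 0, "az": -21, "tx": 0.0036, "ty": 0.0197, "tz": 0, "gripper": 0.018}, {"ax": 0, "ay": 0, "az": -28, "tx": 0.0064, "ty": 0.0258, "tz": 0, "gripper": 0.018}, {"ax": 0, "ay": 0, "az": -35, "tx": 0.0099, "ty": 0.0315, "tz": 0, "gripper": 0.018}]'

```text
time_s: 6.95
tcp_pos: [0.5476, -0.1013, 0.1128]
tool_rot: [0.001, -0.349, 0.937, -0.001]
force: [2.3, -0.7, -1.5]
grip_width: 0.0178
```

```bash
python3 - <<'E'
from h import *
np.set_printoptions(precision=4,suppress=True)
o=get_obs(); print(o['time_s'],o['tcp_pos'],o['tool_rot'],o['grip_width'],o['joint_pos'],o['force'])
C=np.array([.5045,-.1365]);d=o['tcp_pos'][:2]-C;print(np.linalg.norm(d),np.degrees(np.arctan2(d[1],d[0])))
im=shot('wrist','wrist6');b=shot('side','side6');s=shot('scene','scene6')
for cam in ['wrist','side','scene']:
  for q,z in [('hub_top',.1195),('post0',.1145),('notch',.0895),('key',.078)]:
    for r in tip_of(q,cam)[:3]:
        P=ray(cam,r['pixel'],z);d=P[:2]-C; print(cam,q,round(r['p'],2),np.round(r['pixel'],1),P,round(np.linalg.norm(d),4),round(np.degrees(np.arctan2(d[1],d[0])),1))
cv2.imwrite('pics/j6.png',cv2.hconcat([cv2.resize(im[100:400,130:390],(390,450)),cv2.resize(b[190:290,170:260],(405,450),interpolation=cv2.INTER_CUBIC)])[:,:,::-1])
E
```

```text
6.95 [ 0.5476 -0.1013  0.1128] [ 0.0008 -0.3489  0.9372 -0.0005] 0.017844487316973388 [-0.3144  0.4563 -0.2763  0.8362  0.0002 -1.0272] [ 2.2706 -0.6586 -1.4601]
0.055626339672872394 39.20184245103994
wrist hub_top 0.68 [266.2 155.8] [ 0.5031 -0.1362  0.1195] 0.0014 166.7
wrist hub_top 0.25 [164.6 205.6] [ 0.5507 -0.1564  0.1195] 0.0503 -23.3
wrist post0 0.87 [386.5  99.1] [ 0.4523 -0.1127  0.1145] 0.0574 155.5
wrist post0 0.79 [255.  257.2] [ 0.5466 -0.1059  0.1145] 0.052 36.1
wrist post0 0.72 [267.1 156.6] [ 0.5038 -0.135   0.1145] 0.0017 115.8
wrist notch 0.7 [147.9 194.4] [ 0.5667 -0.1681  0.0895] 0.0698 -26.9
wrist key 0.6 [166.5 204.7] [ 0.5709 -0.1568  0.078 ] 0.0694 -17.0
side hub_top 0.89 [219.1 231.2] [ 0.5046 -0.1294  0.1195] 0.0071 89.2
side post0 0.94 [200.8 230.5] [ 0.4625 -0.1182  0.1145] 0.0458 156.5
side post0 0.82 [218.5 251.7] [ 0.5014 -0.1907  0.1145] 0.0543 -93.2
side post0 0.58 [229.1 221.5] [ 0.529  -0.0918  0.1145] 0.0509 61.3
side notch 0.93 [248.5 252.8] [ 0.5687 -0.1741  0.0895] 0.0744 -30.4
side key 0.82 [248.9 251.6] [ 0.5707 -0.1587  0.078 ] 0.0698 -18.5
side key 0.68 [285.  272.2] [ 0.6452 -0.2289  0.078 ] 0.1683 -33.3
scene hub_top 0.71 [172.4 237. ] [ 0.4975 -0.1333  0.1195] 0.0078 155.4
scene post0 0.92 [201.7 231.8] [ 0.5405 -0.0968  0.1145] 0.0536 47.8
scene post0 0.75 [157.  264.6] [ 0.5025 -0.1928  0.1145] 0.0564 -92.0
scene post0 0.72 [161.4 222.4] [ 0.4554 -0.1114  0.1145] 0.0551 152.9
scene notch 0.77 [201.1 272.7] [ 0.5752 -0.1634  0.0895] 0.0756 -20.8
scene key 0.84 [202.3 264.7] [ 0.5643 -0.1434  0.078 ] 0.0602 -6.6
```

View pics/j6.png

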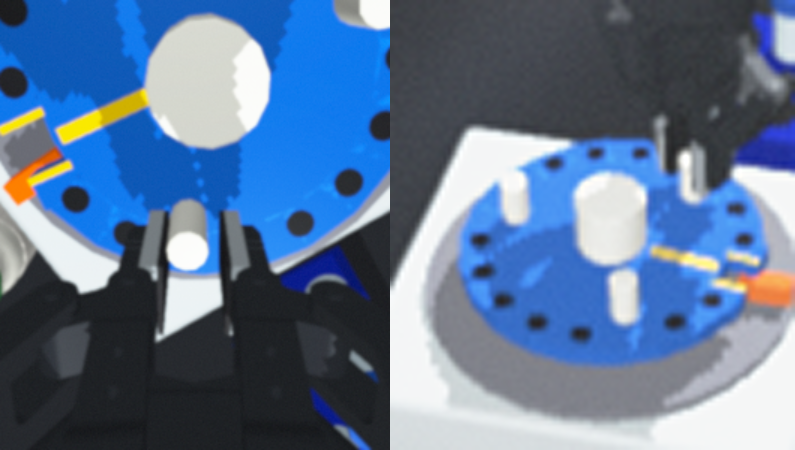

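>>> jog_arm --moves '[{"ax": 0, "ay": 0, "az": -2, "tx": 0.0, "ty": 0.0019, "tz": 0, "gripper": 0.018}, {"ax": 0, "ay": 0, "az": -4, "tx": 0.0001, "ty": 0.0039, "tz": 0, "gripper": 0.018}, {"ax": 0, "ay": 0, "az": -6, "tx": 0.0003, "ty": 0.0058, "tz": 0, "gripper": 0.018}, {"ax": 0, "ay": 0, "az": -7, "tx": 0.0004, "ty": 0.0067, "tz": 0, "gripper": 0.018}, {"ax": 0, "ay": 0, "az": -7, "tx": 0.0004, "ty": 0.0067, "tz": 0, "gripper": 0.018}]'

```text
time_s: 8.32
tcp_pos: [0.5422, -0.0962, 0.1124]
tool_rot: [0.0, -0.405, 0.914, 0.0]
force: [1.7, -0.1, -0.4]
grip_width: 0.0182
```

```bash
cat > look.py <<'E'
from h import *
import sys
n=sys.argv[1]
np.set_printoptions(precision=4,suppress=True)
o=get_obs(); print(o['time_s'],o['tcp_pos'],o['tool_rot'],o['grip_width'],o['joint_pos'],o['force'])
C=np.array([.5045,-.1365]);d=o['tcp_pos'][:2]-C;print(np.linalg.norm(d),np.degrees(np.arctan2(d[1],d[0])))
im=shot('wrist','wrist'+n)
for cam in ['wrist']:
  for q,z in [('hub_top',.1195),('post0',.1145),('notch',.0895),('key',.078)]:
    for r in tip_of(q,cam)[:3]:
        P=ray(cam,r['pixel'],z);d=P[:2]-C; print(cam,q,round(r['p'],2),np.round(r['pixel'],1),P,round(np.linalg.norm(d),4),round(np.degrees(np.arctan2(d[1],d[0])),1))
cv2.imwrite('pics/j%s.png'%n,cv2.resize(im[120:320,90:350],(780,600),interpolation=cv2.INTER_CUBIC)[:,:,::-1])
E
python3 look.py 7
```

```text
8.325 [ 0.5422 -0.0962  0.1124] [ 0.0001 -0.4051  0.9143  0.    ] 0.018187420086747338 [-0.3084  0.4476 -0.2923  0.8308  0.0002 -1.1425] [ 1.7356 -0.0894 -0.3793]
0.055196989264829216 46.94488869386825
wrist post0 0.93 [255.3 261.3] [ 0.5438 -0.099   0.1145] 0.0543 43.6
wrist post0 0.81 [157.2  78. ] [ 0.5153 -0.1904  0.1145] 0.055 -78.7
wrist post0 0.77 [383.4 102.3] [ 0.4513 -0.1193  0.1145] 0.0559 162.0
wrist notch 0.85 [148.1 195.5] [ 0.5705 -0.1595  0.0895] 0.0699 -19.3
wrist key 0.61 [156.9 192.8] [ 0.5713 -0.1574  0.078 ] 0.07 -17.4
```

View pics/j7.png

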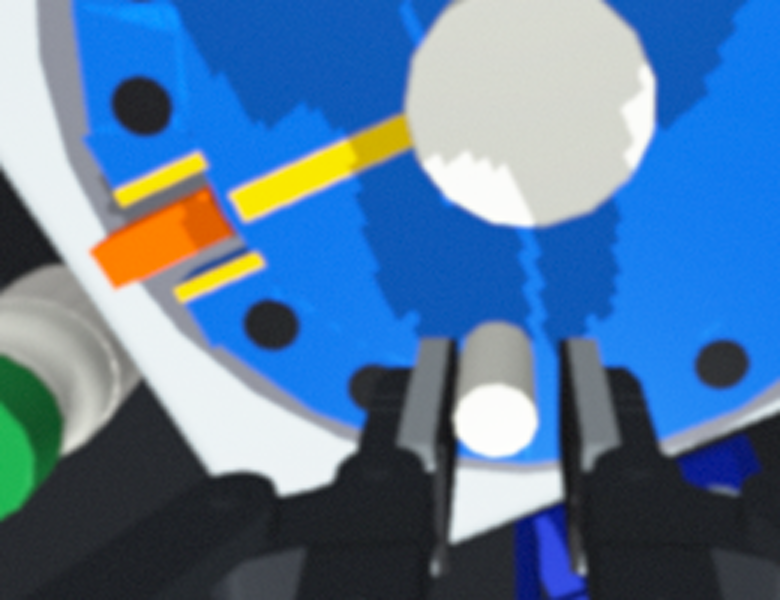

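```bash
python3 - <<'E'
from h import *
C=np.array([.5045,-.1365])
f=lambda a,b,z: ray('wrist',(90+a/3,120+b/3),z)[:2]
def rep(n,P): d=P-C; print(n,np.round(P,4),round(np.linalg.norm(d)*1e3,1),round(np.degrees(np.arctan2(d[1],d[0])),2))
y=[f(120,197,.0895),f(205,160,.0895),f(180,294,.0895),f(263,258,.0895)]
rep('notch out',(y[0]+y[2])/2);rep('notch in',(y[1]+y[3])/2)
k=[f(92,250,.078),f(183,203,.078),f(117,287,.078),f(200,243,.078)]
rep('key out',(k[0]+k[2])/2);rep('key in',(k[1]+k[3])/2)
a=f(236,205,.0895);b=f(350,155,.0895);rep('stripe',a);rep('s2',b)
for i in (0,1):print(np.linalg.norm(y[i]-y[i+2]),np.linalg.norm(k[i]-k[i+2]))
rep('hub',f(533,110,.1195))
E
```

```text
notch out [ 0.5768 -0.16  ] 76.0 -17.97
notch in [ 0.5597 -0.1542] 58.0 -17.75
key out [ 0.5941 -0.1634] 93.5 -16.72
key in [ 0.5735 -0.158 ] 72.2 -17.28
stripe [ 0.5588 -0.1546] 57.2 -18.47
s2 [ 0.5363 -0.1471] 33.5 -18.43
0.021386364940540328 0.009033429057446783
0.021119884240159897 0.008834953518662833
hub [ 0.5028 -0.1358] 1.9 157.38
```

>>> jog_arm --moves '[{"ax": 0, "ay": 0, "az": -1, "tx": 0, "ty": 0.001, "tz": 0, "gripper": 0.018}, {"ax": 0, "ay": 0, "az": -1, "tx": 0, "ty": 0.001, "tz": 0, "gripper": 0.018}, {"ax": 0, "ay": 0, "az": -1, "tx": 0, "ty": 0.001, "tz": 0, "gripper": 0.03}, {"ax": 0, "ay": 0, "az": -1, "tx": 0, "ty": 0.001, "tz": 0, "gripper": 0.03}, {"ax": 0, "ay": 0, "az": -1, "tx": 0, "ty": 0.001, "tz": 0, "gripper": 0.03}]'

```text
time_s: 9.2
tcp_pos: [0.5412, -0.0956, 0.1122]
tool_rot: [-0.0, -0.413, 0.911, 0.0]
force: [-0.1, -0.5, 0.3]
grip_width: 0.0298
```

>>> jog_arm --moves '[{"ax": 0, "ay": 0, "az": 0, "tx": 0, "ty": -0.001, "tz": -0.01, "gripper": 0.03}, {"ax": 0, "ay": 0, "az": 0, "tx": 0, "ty": -0.001, "tz": -0.025, "gripper": 0.03}, {"ax": 0, "ay": 0, "az": 0, "tx": 0, "ty": -0.001, "tz": -0.05, "gripper": 0}, {"ax": 0, "ay": 0, "az": 0, "tx": 0, "ty": -0.001, "tz": -0.075, "gripper": 0}, {"ax": 0, "ay": 0, "az": 0, "tx": 0, "ty": -0.001, "tz": -0.075, "gripper": 0}]'

```text
time_s: 9.82
tcp_pos: [0.5436, -0.0968, 0.1901]
tool_rot: [0.002, -0.413, 0.911, -0.002]
force: [0.5, -0.6, -0.7]
grip_width: -0.0002
```

```bash
python3 look.py 8; cp pics/wrist8.png pics/w8.png
```

```text
9.825 [ 0.5436 -0.0968  0.1901] [ 0.0017 -0.4129  0.9108 -0.0016] -0.000152638888252616 [-0.3085  0.3744 -0.1823  1.0095 -0.0001 -1.1597] [ 0.5382 -0.6262 -0.6588]
0.0557639374429127 45.441744865954846
wrist hub_top 0.68 [267.5 133.5] [ 0.5013 -0.1361  0.1195] 0.0032 173.4
wrist post0 0.9 [201.1  84.8] [ 0.5134 -0.1886  0.1145] 0.0528 -80.3
wrist post0 0.89 [262.8 204.4] [ 0.5381 -0.098   0.1145] 0.0511 48.9
wrist post0 0.89 [342.   99.1] [ 0.4486 -0.1198  0.1145] 0.0583 163.4
wrist notch 0.78 [186.1 164.1] [ 0.5674 -0.1577  0.0895] 0.0664 -18.6
wrist key 0.87 [190.2 165.5] [ 0.5695 -0.1546  0.078 ] 0.0674 -15.5
```

View pics/j8.png

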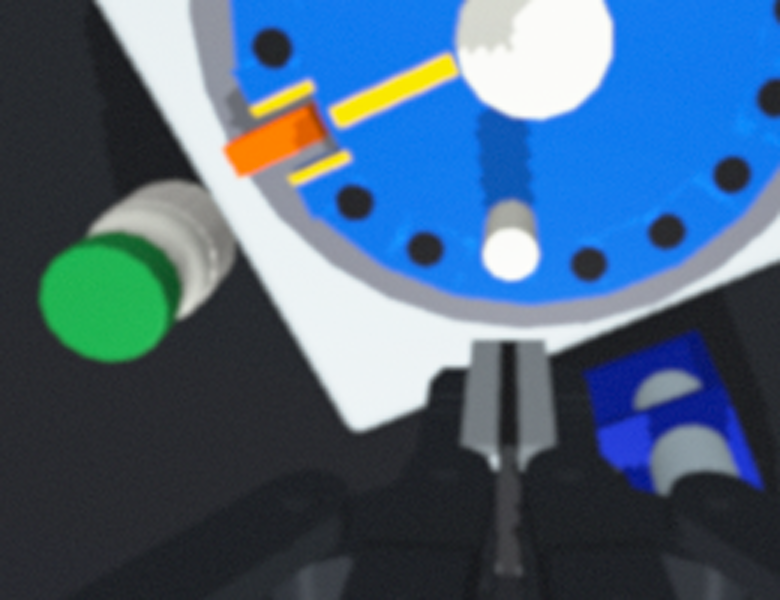

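```bash
python3 - <<'E'
from h import *
from scipy.spatial.transform import Rotation as R
C=np.array([.5045,-.1365])
f=lambda a,b,z: ray('wrist',(90+a/3,120+b/3),z)[:2]
def rep(n,P): d=P-C; print(n,np.round(P,4),round(np.linalg.norm(d)*1e3,1),round(np.degrees(np.arctan2(d[1],d[0])),2))
y=[f(251,113,.0895),f(313,85,.0895),f(290,182,.0895),f(350,155,.0895)]
rep('notch out',(y[0]+y[2])/2);rep('notch in',(y[1]+y[3])/2)
k=[f(225,151,.078),f(290,119,.078),f(241,175,.078),f(305,146,.078)]
rep('key out',(k[0]+k[2])/2);rep('key in',(k[1]+k[3])/2)
rep('hub',f(534,37,.1195))
o=get_obs();q=o['tool_rot'];Rt=R.from_quat(np.r_[q[1:],q[0]]).as_matrix()
print(Rt.T@(np.array([.504,-.136,.15])-o['tcp_pos']))
E
```

```text
notch out [ 0.5739 -0.1578] 72.6 -17.03
notch in [ 0.5562 -0.1523] 54.1 -16.94
key out [ 0.5895 -0.1618] 88.7 -16.6
key in [ 0.5693 -0.1559] 67.6 -16.69
hub [ 0.4997 -0.1364] 4.8 178.41
[0.05473305 0.00195157 0.0366196 ]
```

>>> jog_arm --moves '[{"ax": 0, "ay": 0, "az": 0, "tx": 0.02, "ty": 0.001, "tz": 0, "gripper": 0}, {"ax": 0, "ay": 0, "az": 0, "tx": 0.04, "ty": 0.002, "tz": 0.01, "gripper": 0}, {"ax": 0, "ay": 0, "az": 0, "tx": 0.0545, "ty": 0.002, "tz": 0.02, "gripper": 0}, {"ax": 0, "ay": 0, "az": 0, "tx": 0.0545, "ty": 0.002, "tz": 0.035, "gripper": 0}, {"ax": 0, "ay": 0, "az": 0, "tx": 0.0545, "ty": 0.002, "tz": 0.04, "gripper": 0}]'

```text
time_s: 10.7
tcp_pos: [0.5042, -0.1357, 0.146]
tool_rot: [-0.0, -0.413, 0.911, 0.001]
force: [-0.6, 0.3, 1.0]
grip_width: 0.0004
```

```bash
python3 - <<'E'
from h import *
np.set_printoptions(precision=4,suppress=True)
o=get_obs(); print(o['time_s'],o['tcp_pos'],o['tool_rot'],o['force'])
im=shot('wrist','wrist9');b=shot('side','side9')
cv2.imwrite('pics/j9.png',cv2.hconcat([cv2.resize(im[100:400,130:390],(390,450)),cv2.resize(b[190:290,170:260],(405,450),interpolation=cv2.INTER_CUBIC)])[:,:,::-1])
E
```

```text
10.7 [ 0.5042 -0.1357  0.146 ] [-0.0005 -0.4127  0.9109  0.0007] [-0.5586  0.3264  1.0061]
```

View pics/j9.png

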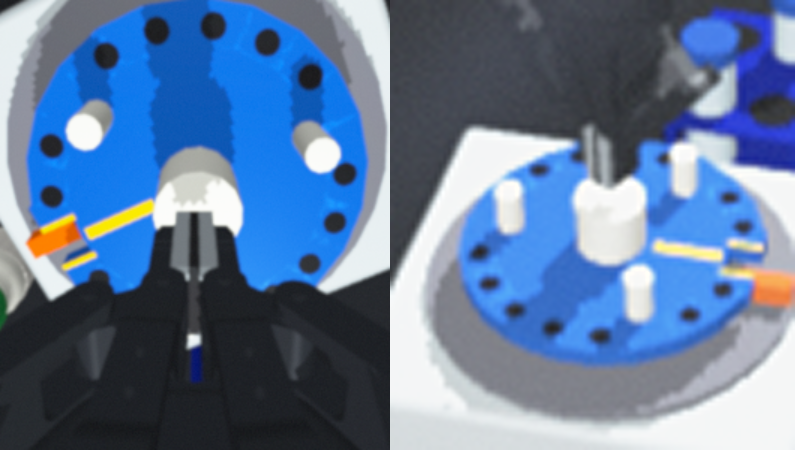

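>>> jog_arm --moves '[{"ax": 0, "ay": 0, "az": 0, "tx": 0, "ty": 0, "tz": 0.006, "gripper": 0}, {"ax": 0, "ay": 0, "az": 0, "tx": 0, "ty": 0, "tz": 0.01, "gripper": 0}, {"ax": 0, "ay": 0, "az": 0, "tx": 0, "ty": 0, "tz": 0.012, "gripper": 0}, {"ax": 0, "ay": 0, "az": 0, "tx": 0, "ty": 0, "tz": 0.014, "gripper": 0}, {"ax": 0, "ay": 0, "az": 0, "tx": 0, "ty": 0, "tz": 0.0155, "gripper": 0}]'

```text
time_s: 11.42
tcp_pos: [0.5049, -0.136, 0.1322]
tool_rot: [0.0, -0.413, 0.911, -0.0]
force: [-2.1, -0.4, 6.3]
grip_width: -0.0
```

>>> jog_arm --moves '[{"ax": 0, "ay": 0, "az": 0, "tx": 0, "ty": 0, "tz": 0.0005, "gripper": 0}, {"ax": 0, "ay": 0, "az": 0, "tx": 0, "ty": 0, "tz": 0.001, "gripper": 0}, {"ax": 0, "ay": 0, "az": 0, "tx": 0, "ty": 0, "tz": 0.0015, "gripper": 0}, {"ax": 0, "ay": 0, "az": 0, "tx": 0, "ty": 0, "tz": 0.002, "gripper": 0}, {"ax": 0, "ay": 0, "az": 0, "tx": 0, "ty": 0, "tz": 0.002, "gripper": 0}]'

```text
time_s: 12.05
tcp_pos: [0.5049, -0.136, 0.1303]
tool_rot: [0.0, -0.413, 0.911, -0.0]
force: [-1.5, -0.0, 5.2]
grip_width: 0.0002
```

>>> jog_arm --moves '[{"ax": 0, "ay": 0, "az": 0, "tx": 0, "ty": 0, "tz": 0.0007, "gripper": 0}, {"ax": 0, "ay": 0, "az": 0, "tx": 0, "ty": 0, "tz": 0.0014, "gripper": 0}, {"ax": 0, "ay": 0, "az": 0, "tx": 0, "ty": 0, "tz": 0.0021, "gripper": 0}, {"ax": 0, "ay": 0, "az": 0, "tx": 0, "ty": 0, "tz": 0.0028, "gripper": 0}, {"ax": 0, "ay": 0, "az": 0, "tx": 0, "ty": 0, "tz": 0.003, "gripper": 0}]'

```text
time_s: 12.68
tcp_pos: [0.5049, -0.136, 0.1273]
tool_rot: [0.0, -0.413, 0.911, -0.0]
force: [-1.6, 0.9, 4.9]
grip_width: 0.0
```

>>> jog_arm --moves '[{"ax": 0, "ay": 0, "az": 0, "tx": 0, "ty": 0, "tz": 0.0005, "gripper": 0}, {"ax": 0, "ay": 0, "az": 0, "tx": 0, "ty": 0, "tz": 0.001, "gripper": 0}, {"ax": 0, "ay": 0, "az": 0, "tx": 0, "ty": 0, "tz": 0.0015, "gripper": 0}, {"ax": 0, "ay": 0, "az": 0, "tx": 0, "ty": 0, "tz": 0.0018, "gripper": 0}, {"ax": 0, "ay": 0, "az": 0, "tx": 0, "ty": 0, "tz": 0.0018, "gripper": 0}]'

```text
time_s: 13.3
tcp_pos: [0.5049, -0.136, 0.1255]
tool_rot: [0.0, -0.413, 0.911, -0.0]
force: [-0.7, -0.0, 4.6]
grip_width: 0.0001
```

>>> jog_arm --moves '[{"ax": 0, "ay": 0, "az": 0, "tx": 0, "ty": 0, "tz": 0.0002, "gripper": 0}, {"ax": 0, "ay": 0, "az": 0, "tx": 0, "ty": 0, "tz": 0.0004, "gripper": 0}, {"ax": 0, "ay": 0, "az": 0, "tx": 0, "ty": 0, "tz": 0.0006, "gripper": 0}, {"ax": 0, "ay": 0, "az": 0, "tx": 0, "ty": 0, "tz": 0.0007, "gripper": 0}, {"ax": 0, "ay": 0, "az": 0, "tx": 0, "ty": 0, "tz": 0.0007, "gripper": 0}]'

```text
time_s: 13.92
tcp_pos: [0.5049, -0.136, 0.1248]
tool_rot: [0.0, -0.413, 0.911, -0.0]
force: [-1.2, 0.3, 5.5]
grip_width: -0.0
```

>>> jog_arm --moves '[{"ax": 0, "ay": 0, "az": 0, "tx": 0, "ty": 0, "tz": 0.0001, "gripper": 0}, {"ax": 0, "ay": 0, "az": 0, "tx": 0, "ty": 0, "tz": 0.0002, "gripper": 0}, {"ax": 0, "ay": 0, "az": 0, "tx": 0, "ty": 0, "tz": 0.0003, "gripper": 0}, {"ax": 0, "ay": 0, "az": 0, "tx": 0, "ty": 0, "tz": 0.0004, "gripper": 0}, {"ax": 0, "ay": 0, "az": 0, "tx": 0, "ty": 0, "tz": 0.0004, "gripper": 0}]'

```text
time_s: 14.55
tcp_pos: [0.5049, -0.136, 0.1245]
tool_rot: [0.0, -0.413, 0.911, -0.0]
force: [-1.2, 1.1, 6.5]
grip_width: -0.0001
```

>>> jog_arm --moves '[{"ax": 0, "ay": 0, "az": 0, "tx": 0, "ty": 0, "tz": 0.0001, "gripper": 0}, {"ax": 0, "ay": 0, "az": 0, "tx": 0, "ty": 0, "tz": 0.0002, "gripper": 0}, {"ax": 0, "ay": 0, "az": 0, "tx": 0, "ty": 0, "tz": 0.0003, "gripper": 0}, {"ax": 0, "ay": 0, "az": 0, "tx": 0, "ty": 0, "tz": 0.0003, "gripper": 0}, {"ax": 0, "ay": 0, "az": 0, "tx": 0, "ty": 0, "tz": 0.0003, "gripper": 0}]'

```text
time_s: 15.18
tcp_pos: [0.505, -0.136, 0.1244]
tool_rot: [0.0, -0.413, 0.911, -0.0]
force: [-2.0, 0.7, 9.0]
grip_width: 0.0003
```

>>> jog_arm --moves '[{"ax": 0, "ay": 0, "az": 0, "tx": 0, "ty": 0, "tz": 0.0001, "gripper": 0}, {"ax": 0, "ay": 0, "az": 0, "tx": 0, "ty": 0, "tz": 0.0002, "gripper": 0}, {"ax": 0, "ay": 0, "az": 0, "tx": 0, "ty": 0, "tz": 0.0003, "gripper": 0}, {"ax": 0, "ay": 0, "az": 0, "tx": 0, "ty": 0, "tz": 0.0004, "gripper": 0}, {"ax": 0, "ay": 0, "az": 0, "tx": 0, "ty": 0, "tz": 0.0004, "gripper": 0}]'

```text
time_s: 15.8
tcp_pos: [0.5051, -0.1361, 0.1244]
tool_rot: [0.001, -0.413, 0.911, -0.0]
force: [-3.0, 1.7, 13.3]
grip_width: 0.0001
```

>>> jog_arm --moves '[{"ax": 0, "ay": 0, "az": 0, "tx": 0, "ty": 0, "tz": -0.005, "gripper": 0}, {"ax": 0, "ay": 0, "az": 0, "tx": 0, "ty": 0, "tz": -0.02, "gripper": 0}, {"ax": 0, "ay": 0, "az": 0, "tx": -0.02, "ty": 0, "tz": -0.06, "gripper": 0}, {"ax": 0, "ay": 0, "az": 0, "tx": -0.04, "ty": 0, "tz": -0.11, "gripper": 0}, {"ax": 0, "ay": 0, "az": 0, "tx": -0.04, "ty": 0, "tz": -0.13, "gripper": 0}]'

```text
time_s: 16.42
tcp_pos: [0.5329, -0.1054, 0.257]
tool_rot: [0.002, -0.413, 0.911, -0.002]
force: [0.8, -0.8, -0.2]
grip_width: 0.0001
```

```bash
python3 look.py 10; python3 - <<'E'
from h import *
im=cv2.imread('pics/wrist10.png')[:,:,::-1];b=shot('side','side10')
cv2.imwrite('pics/k10.png',cv2.hconcat([cv2.resize(im[40:340,130:390],(390,450)),cv2.resize(b[190:290,170:260],(405,450),interpolation=cv2.INTER_CUBIC)])[:,:,::-1])
E
```

```text
16.425 [ 0.5329 -0.1054  0.257 ] [ 0.0018 -0.4135  0.9105 -0.0015] 7.423273026473229e-05 [-0.33    0.3155 -0.0875  1.1631  0.0003 -1.1825] [ 0.8475 -0.7852 -0.1626]
0.04210876881256299 47.660363479218375
wrist hub_top 0.56 [260.6 141.7] [ 0.5057 -0.1374  0.1195] 0.0015 -38.2
wrist post0 0.93 [216.9 104.3] [ 0.5123 -0.188   0.1145] 0.0521 -81.4
wrist post0 0.73 [314.3 113.8] [ 0.4515 -0.1238  0.1145] 0.0545 166.5
wrist post0 0.62 [258.9 191.6] [ 0.5383 -0.1011  0.1145] 0.049 46.4
wrist notch 0.59 [204.4 160. ] [ 0.5622 -0.1583  0.0895] 0.0617 -20.7
wrist key 0.78 [202.4 160.1] [ 0.5663 -0.1592  0.078 ] 0.0658 -20.2
```

View pics/k10.png

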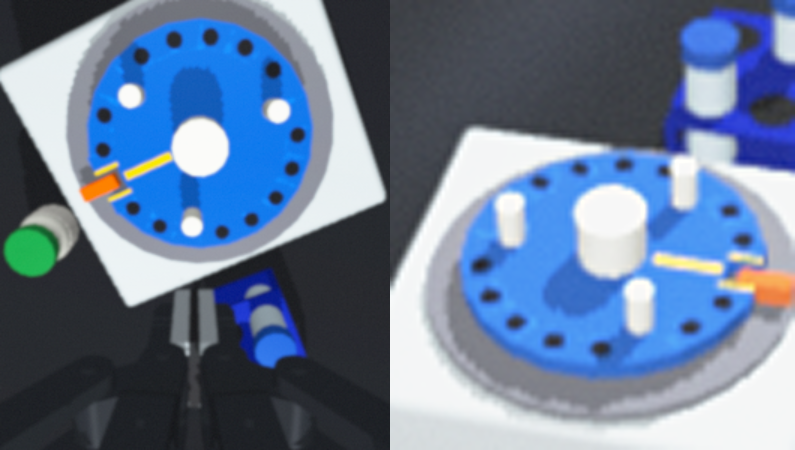

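>>> jog_arm --moves '[{"ax": 0, "ay": 0, "az": 0, "tx": 0, "ty": 0, "tz": 0, "gripper": 0}, {"ax": 0, "ay": 0, "az": 0, "tx": 0, "ty": 0, "tz": 0, "gripper": 0}, {"ax": 0, "ay": 0, "az": 0, "tx": 0, "ty": 0, "tz": 0, "gripper": 0}, {"ax": 0, "ay": 0, "az": 0, "tx": 0, "ty": 0, "tz": 0, "gripper": 0}, {"ax": 0, "ay": 0, "az": 0, "tx": 0, "ty": 0, "tz": 0, "gripper": 0}]'

```text
time_s: 17.35
tcp_pos: [0.5311, -0.1059, 0.2532]
tool_rot: [-0.0, -0.413, 0.911, 0.0]
force: [0.1, -0.6, -0.8]
grip_width: 0.0003
```

```bash
python3 -c "
from rig import *
print(job_done())"
```

```text
the job is handed in; nothing more can be done
None
```

The carousel is seated with its notch over the key, and I handed the job in at about 17 s. `job_done` gives no verdict, so success rests on the checks below.

I set the open fingers either side of post0, with a couple of millimetres of slack, and pushed it about 85° anticlockwise along its circle. I then lifted clear, closed the fingers and pressed on the hub top.

- **Alignment:** just before pressing, the wrist picture put the notch within about 0.4° of the key, roughly 0.5 mm at the notch.
- **Press depth:** the fingertips stopped firmly 9.1 mm below the nominal start height of the hub top. The readings taken during the press rose from about 5 N to 13 N at the stop, well under the 45 N limit.
- **Final pictures:** the wrist and side pictures show the disc sitting lower with the key in the notch. The rack and jar look where they were, but I did not measure them. The tip box was not in the last views; the arm never went near it.
- **Arm:** it finished about 14 cm above the hub, touching nothing, with wrist forces near zero.

**Disagreements:** in the scene and side pictures the network's points were several millimetres off, and up to about 10° in angle. I took the final alignment from the yellow notch edges and the orange key in the wrist picture instead. In the last wrist view the network put the notch and key within 0.5° of each other, worked out with the start heights.

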